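# Put the piled-up empties on charge

## Robot

A 6-joint arm with a two-finger parallel gripper is mounted at the origin on a cart in front of the work surface, level with it; the furniture and walls round the work are solid. World frame = base frame: x ahead of the robot, y to its left, z up, the work surface at z = 0. Lengths are in m, angles in degrees, forces in N, time in s.
With the tool pointing down it reaches from about 0.35 to 1 m from the base axis. Payload 7.1 kg.
Tool frame: the origin (TCP) lies between the finger pads; the fingertips stand ctrl.finger_overhang ahead of it and the grasp point (between the pads) is the TCP (ctrl.finger_overhang is the distance from the TCP to the fingertips, in m); z points along the fingers, y is the line along which they close (so a half turn about z gives the same grasp; the last joint's range is limited). The gripper opens to 85 mm and grips with 20 to 120 N. Pads are 22 mm wide; open, the fingers measure 114 mm over their backs; the gripper's body (76 mm by 85 mm) begins 54 mm behind the grasp point. The pads swing forward as they close: fully open they stand 13 mm farther back than shut.
Start: joints at [75, 24.242, 93.386, -0, 62.372, -1.089], TCP at [0.15, 0.607, 0.25] pointing down, gripper open.
Joint ranges: [-172.04, 172.04], [-51.8, 120.97], [4.93, 147.93], [-75.15, 255.16], [6.16, 154.13], [-145.62, 145.62]. Speed limits (degrees/s): [136.94, 136.94, 172.46, 180, 180, 180].

## Interface

Orientations are given as [roll, pitch, yaw] about the fixed x, y, z axes, in that order (R = Rz(yaw) Ry(pitch) Rx(roll)).
In Python, from cell import ctrl gives the robot as it stands. The module is installed in compiled form; this text tells all that it offers.
- The arm moves only by the tool move_arm, never from a script. Its argument "steps" is a list of rows, each a list of 3 entries, a list of its own where there are three numbers: the shift along the tool's x, y, z in cm, then the turn, a rotation vector about the tool's x, y, z in rad, then the finger opening in cm, from 0 to 8.54. In form: [[[dx, dy, dz], [wx, wy, wz], hand], ...]. A call has 1 to 12 rows; each row is the pose to reach, as a shift and turn from the pose commanded when the call began, along the tool's axes at that moment; what a row does not reach only later rows make up. A row lasts 1/8 s, in which the tool goes at most 62.5 mm and 10.7 degrees, less where a joint would pass 70% of its speed; a pose out of reach is approached as far as the arm can. A call with a gripper value outside its range is refused whole. The fingers move at their own pace and stop on an object; "squeeze" is the grip in N (left out, the last holds). Time passes only in rows, so rows that repeat a pose let the fingers close. It gives the time, the measured TCP pose, the force, the opening and the grip force at its end, in the units of the state.
- ctrl.sense(): the state, without advancing time (a new reading comes with each control period).
- ctrl.snapshot(name): name is "scene" or "top" or "wrist"; returns a dict with "frame" (400x640x3 uint8, red, green, blue), "vertical_fov" (degrees; the focal length in pixels is half the picture's height over the tangent of half this angle, whatever the lens; pixels are square), "cx", "cy" (the principal point, pixels), "rvec" (rotation vector, rad) and "tvec" (3), from world to camera coordinates, as OpenCV has them. Camera axes: x right, y down, z forward; pixel columns grow to the right and rows downward; lengths in m; the calibration is good to about 2 mm. A picture is of the moment at which its call begins. There is no depth.
- ctrl.job_done(): hands the job in; it is judged then, once.
The state is a dict: "time_s": time; "joint_positions": joint angles; "joint_velocities": joint speeds; "tau": joint torques, N m; "position": TCP position; "ee_rot": TCP orientation; "contact_force": force on the tool from outside, world axes, zero at the start; "ft_torque": the same for the moment, N m; "width": finger opening in m; "gripper_force": force on a finger pad.
Only numpy, scipy, OpenCV 4.12 (cv2) and the standard library are available. Lean on these libraries where they do the work, as an engineer would, in place of code of your own. Each camera call takes 0.05 s, during which the arm holds its last target. There are 200 camera calls.

## Task

The crew's empty battery packs have been left in a pile on the bench. Take the pile apart and put each pack on charge in the charger made for it (the bay of its size, marked with the same colour), contact end against the contact block, lying flat and fully home. Set the packs down, do not drop or knock any off the pile, and do not push the multimeter or the tape measure about.

Things in the scene. Friction and masses are not known exactly. Their poses are not given: they have to be found in the camera images.
- tablet_pack: Tablet battery, 156x60x24 mm, grey, black contact end, white label, blue band round its middle. Origin: underside level, middle of the contact end; +x points out of that end, z up: it spans x -156 to 0, y +-30 mm. The last 12 mm of the underside, at the contacts, is stepped up 6 mm. Grip its long sides. 340 g. Bottom of the pile, contact end roughly away from the robot.
- radio_pack: Radio battery, 78x52x24 mm, black, small white label, green band. Origin: underside level, middle of the contact end; +x points out of that end, z up: it spans x -78 to 0, y +-26 mm. The last 12 mm of the underside, at the contacts, is stepped up 6 mm. Grip its long sides. 190 g. Starts on the near or far half of the tablet pack, overhanging its end by up to 12 mm.
- camera_pack: Camera battery, 60x38x24 mm, grey, black contact end, white label, orange band. Origin: underside level, middle of the contact end; +x points out of that end, z up: it spans x -60 to 0, y +-19 mm. The last 12 mm of the underside, at the contacts, is stepped up 6 mm. Grip its long sides. 110 g. Starts on the other half of the tablet pack, 8 mm or more from the radio pack.
- scanner_pack: Scanner battery, 44x30x22 mm, white, black contact end, grey label, yellow band. Origin: underside level, middle of the contact end; +x points out of that end, z up: it spans x -44 to 0, y +-15 mm. The last 12 mm of the underside, at the contacts, is stepped up 6 mm. Grip its long sides. 60 g. Starts on top of the radio pack.
- tablet_charger: Fixed black charger, bay for the tablet pack, blue band. Origin on the bay floor, 10 mm over the bench, where the home pack's origin lies; +x to the contact block, roughly away from the robot. Bay x -159 to 3, y +-33 mm (3 mm play); rims 8 mm high, 13 wide, sloped 5.5 mm as a slippery lead-in; block 14 high, 30 deep. A 4.5 mm contact ledge at its foot fits under the pack's step.
- radio_charger: Fixed black charger, bay for the radio pack, green band. Origin on the bay floor, 10 mm over the bench, where the home pack's origin lies; +x to the contact block, roughly away from the robot. Bay x -81 to 3, y +-29 mm (3 mm play); rims 8 mm high, 13 wide, sloped 5.5 mm as a slippery lead-in; block 14 high, 30 deep. A 4.5 mm contact ledge at its foot fits under the pack's step.
- camera_charger: Fixed black charger, bay for the camera pack, orange band. Origin on the bay floor, 10 mm over the bench, where the home pack's origin lies; +x to the contact block, roughly away from the robot. Bay x -63 to 3, y +-22 mm (3 mm play); rims 8 mm high, 13 wide, sloped 5.5 mm as a slippery lead-in; block 14 high, 30 deep. A 4.5 mm contact ledge at its foot fits under the pack's step.
- scanner_charger: Fixed black charger, bay for the scanner pack, yellow band. Origin on the bay floor, 10 mm over the bench, where the home pack's origin lies; +x to the contact block, roughly away from the robot. Bay x -47 to 3, y +-18 mm (3 mm play); rims 8 mm high, 13 wide, sloped 5.5 mm as a slippery lead-in; block 14 high, 30 deep. A 4.5 mm contact ledge at its foot fits under the pack's step.
- meter: Multimeter, yellow and black, 135 x 68 x 45 mm, lying loose behind the pile; origin at the centre of its underside. A bystander.
- measure: Tape measure, black with a yellow disc, 64 x 83 x 36 mm, lying loose near the front edge; origin under its middle. A bystander.
There are look-alikes about, which are no part of the job. What is shaped like the scanner_pack but red is not meant. What is shaped like the camera_pack but pink is not meant.

How it is judged:
By the outcome, as a careful person would: the job done as asked, in the order asked, and still so for the second after the job is handed in, with the robot touching nothing.
It also fails if it takes over 125 s, if anything falls off the work surface, if the arm or the gripper's body presses on something with over 40 N, if the wrist force passes 120 N, or if a joint passes its speed limit or range.

## Working session

There is one attempt and no reset: what is moved stays moved. The work goes in short steps, Python scripts to look and compute and a tool call to move; the robot and the scene stay as the last step left them, time stands still between calls to the robot, and variables do not carry over. Pictures are saved under pics/ and viewed, at most 14 in all, crops included, and the job is handed in when it is done.

Besides the shell and the picture viewer there is one more tool, called after "Call:" in YAML: its name, and indented under it one key for each argument. move_arm: Moves the arm, as the interface text tells. Its arguments: {"type":"object","properties":{"steps":{"type":"array","items":{"type":"array"}},"squeeze":{"type":"number"}},"required":["steps"]}

```bash
mkdir -p pics; ls; cat > h.py <<'E'
import numpy as np, cv2
from cell import ctrl
def snap(n,f=None):
    s=ctrl.snapshot(n); 
    if f: cv2.imwrite(f,s["frame"][:,:,::-1])
    return s
def K(s):
    f=200/np.tan(np.radians(s["vertical_fov"])/2); return np.array([[f,0,s["cx"]],[0,f,s["cy"]],[0,0,1.]])
def ray(s,uv,z):
    R=cv2.Rodrigues(np.array(s["rvec"],float))[0]; t=np.array(s["tvec"],float).ravel()
    c=-R.T@t; d=R.T@np.linalg.inv(K(s))@np.array([uv[0],uv[1],1.])
    return c+d*(z-c[2])/d[2]
def proj(s,p):
    return cv2.projectPoints(np.array(p,float).reshape(-1,3),np.array(s["rvec"],float),np.array(s["tvec"],float),K(s),None)[0].reshape(-1,2)
E
python3 - <<'E'
from h import *
import pickle
o={}
for n in ("scene","top","wrist"):
    o[n]=snap(n,f"pics/{n}0.png"); print(n,{k:v for k,v in o[n].items() if k!="frame"})
pickle.dump(o,open("s0.pkl","wb"))
print(ctrl.sense(),ctrl.finger_overhang)
E
```

```text
pics
scene {'vertical_fov': 43.58323251182359, 'cx': 317.99484915649543, 'cy': 199.9759834088804, 'rvec': array([ 1.88722681, -0.84143496,  0.54597965]), 'tvec': array([-0.38320872,  0.22115373,  1.21633203])}
top {'vertical_fov': 46.596866909086835, 'cx': 331.2771383166574, 'cy': 202.9032458395701, 'rvec': array([ 2.12516219, -2.12090092,  0.20589137]), 'tvec': array([-0.0018236 ,  0.57678723,  1.41029378])}
wrist {'vertical_fov': 67.76157836491876, 'cx': 317.04595432618976, 'cy': 199.7801786180767, 'rvec': array([-2.26336663, -1.76987483, -0.28573173]), 'tvec': array([-0.62498541, -0.04146567,  0.37999957])}
{'time_s': 0.15, 'joint_positions': array([ 7.50019550e+01,  2.42753755e+01,  9.34205671e+01,  9.85202690e-04,
        6.23724470e+01, -1.08912492e+00]), 'joint_velocities': array([-0.09658598, -0.12098643, -0.10326317, -0.03169359, -0.03106401,
       -0.0036706 ]), 'tau': array([ 6.38248980e-05, -5.57769191e+01, -2.82016647e+01, -6.69894075e-05,
        4.74150904e-03,  2.34636059e-05]), 'position': array([0.15011042, 0.60629669, 0.24971887]), 'ee_rot': array([-1.79931639e+02, -2.17209336e-03,  1.66090621e+02]), 'contact_force': array([-0.02237604, -0.47439139,  0.58098692]), 'ft_torque': array([ 0.0251471 , -0.01902665, -0.03221725]), 'gripper_force': 0.0, 'width': 0.08535832137918008} 0.019
```

View pics/top0.png

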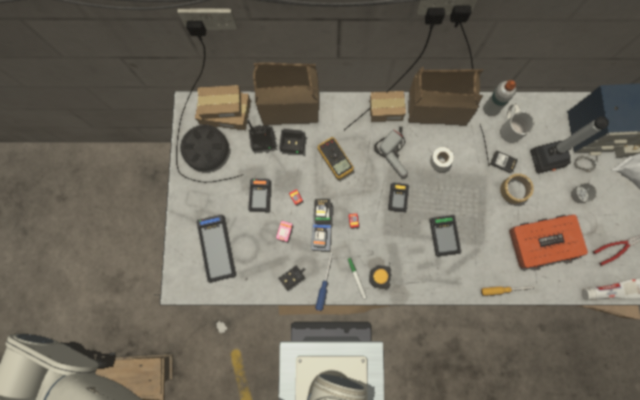

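View pics/scene0.png

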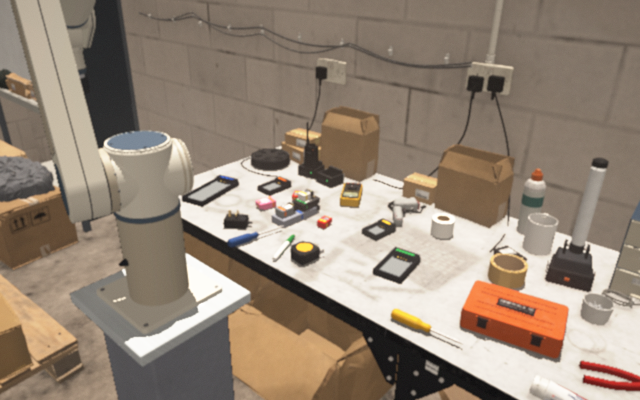

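```bash
python3 - <<'E'
from h import *
import pickle
o=pickle.load(open("s0.pkl","rb"))
f=o["top"]["frame"][160:310,180:470,::-1]
cv2.imwrite("pics/topc.png",cv2.resize(f,None,fx=2.75,fy=2.75,interpolation=cv2.INTER_CUBIC))
s=o["top"]
for n,uv,z in [("tab",(216,248),.01),("cam",(259,195),.01),("scan",(399,197),.01),("rad",(445,236),.01),("pile",(322,225),.04),("meter",(336,158),.04),("meas",(380,276),.03)]: print(n,ray(s,uv,z).round(3))
w=o["wrist"];R=cv2.Rodrigues(w["rvec"])[0]; print("cam",-R.T@w["tvec"],R)
E
```

```text
tab [0.438 0.367 0.01 ]
cam [0.611 0.235 0.01 ]
scan [ 0.606 -0.222  0.01 ]
rad [ 0.478 -0.366  0.01 ]
pile [0.509 0.028 0.04 ]
meter [ 0.728 -0.016  0.04 ]
meas [ 0.35  -0.153  0.03 ]
cam [0.07242305 0.62658953 0.3726477 ] [[ 0.24133948  0.97043959 -0.00150387]
 [ 0.9206653  -0.22847059  0.31650686]
 [ 0.3068072  -0.07777017 -0.94858903]]
```

View pics/topc.png

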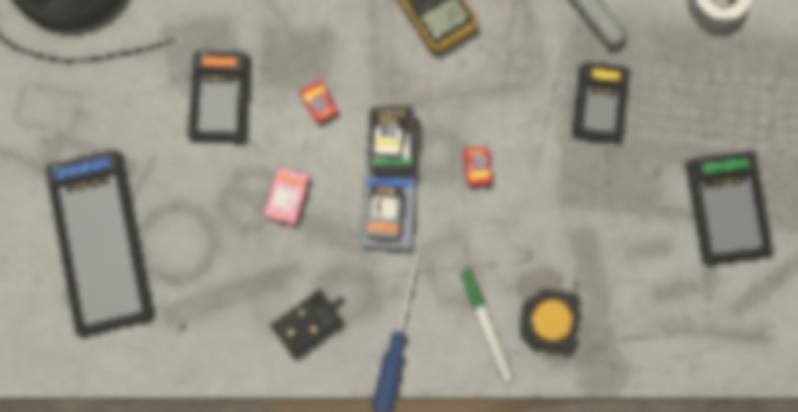

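View pics/wrist0.png

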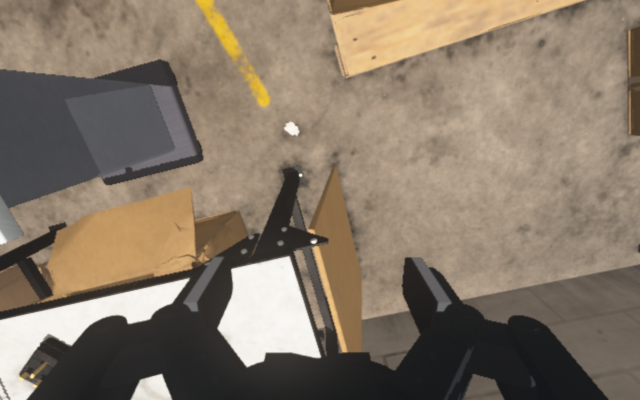

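Call:
move_arm:
  steps:
    - [[-37.5,-22.35,-5],[0,0,-0.243],8.5]
    - [[-37.5,-22.35,-5],[0,0,-0.243],8.5]
    - [[-37.5,-22.35,-5],[0,0,-0.243],8.5]
    - [[-37.5,-22.35,-5],[0,0,-0.243],8.5]
    - [[-37.5,-22.35,-5],[0,0,-0.243],8.5]
    - [[-37.5,-22.35,-5],[0,0,-0.243],8.5]
    - [[-37.5,-22.35,-5],[0,0,-0.243],8.5]
    - [[-37.5,-22.35,-5],[0,0,-0.243],8.5]
    - [[-37.5,-22.35,-5],[0,0,-0.243],8.5]
    - [[-37.5,-22.35,-5],[0,0,-0.243],8.5]

```text
time_s: 1.4
position: [0.4595, 0.3004, 0.2999]
ee_rot: [-180.0, -0.0, -179.9]
contact_force: [-0.5, 0.0, 1.2]
width: 0.0853
gripper_force: 0.0
```

```bash
python3 - <<'E'
from h import *
import pickle
s=snap("wrist","pics/w1.png"); pickle.dump(s,open("w1.pkl","wb"))
E
```

```text
(no output)
```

View pics/w1.png

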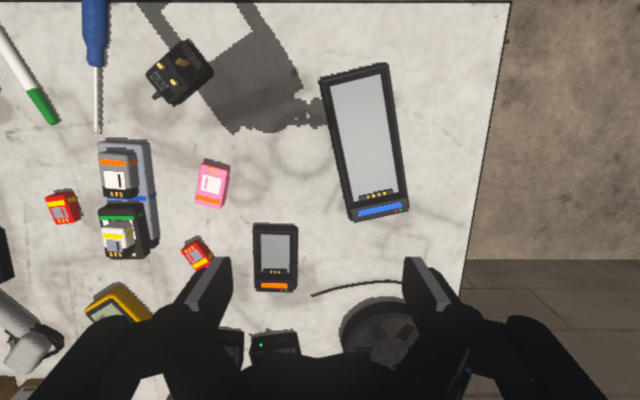

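```bash
cat >> h.py <<'E'
import pickle
def panel(s,roi,z=.01,lo=110):
    x0,y0,x1,y1=roi; f=cv2.resize(s["frame"][y0:y1,x0:x1],None,fx=4,fy=4,interpolation=cv2.INTER_CUBIC)
    m=(f.min(2)>lo).astype(np.uint8)
    n,l,st,c=cv2.connectedComponentsWithStats(m)
    H,W=m.shape; best=max((i for i in range(1,n) if st[i,0]>0 and st[i,1]>0 and st[i,0]+st[i,2]<W and st[i,1]+st[i,3]<H),key=lambda i:st[i,4])
    cn=max(cv2.findContours((l==best).astype(np.uint8),0,1)[0],key=len)[:,0]
    P=np.array([ray(s,((u+.5)/4-.5+x0,(v+.5)/4-.5+y0),z)[:2] for u,v in cn])
    (c,sz,a)=cv2.minAreaRect((P*1000).astype(np.float32)); 
    return c,sz,a
def wire(s,img,off,sc,x,y,yaw,dims,col=(0,0,255)):
    # dims: list of (x0,x1,hy,z)
    c,n=np.cos(np.radians(yaw)),np.sin(np.radians(yaw))
    for x0,x1,h,z in dims:
        q=[(x+c*a-n*b,y+n*a+c*b,z) for a,b in((x0,-h),(x1,-h),(x1,h),(x0,h))]
        u=(proj(s,q)-off+.5)*sc-.5
        cv2.polylines(img,[np.round(u).astype(int)],True,col,1)
def crop(s,roi,sc):
    x0,y0,x1,y1=roi; return cv2.resize(s["frame"][y0:y1,x0:x1,::-1],None,fx=sc,fy=sc,interpolation=cv2.INTER_CUBIC)
E
python3 - <<'E'
from h import *
s=pickle.load(open("w1.pkl","rb"))
print(panel(s,(315,60,415,225)),panel(s,(250,220,303,295)))
a=crop(s,(310,55,420,230),3.4);b=crop(s,(245,215,305,300),6.5)
a=cv2.copyMakeBorder(a,0,595-a.shape[0],0,0,0);b=cv2.copyMakeBorder(b,0,595-b.shape[0],0,0,0)
cv2.imwrite("pics/c1.png",np.hstack([a,b]))
E
```

```text
((432.7081604003906, 367.49700927734375), (162.62722778320312, 66.86247253417969), 13.254359245300293) ((604.493408203125, 235.4093475341797), (43.98298263549805, 64.85283660888672), 87.77210235595703)
```

View pics/c1.png

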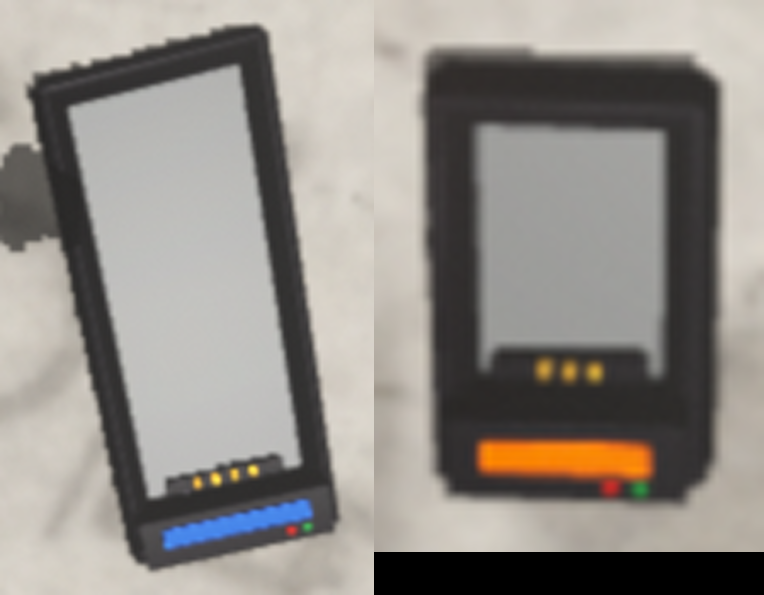

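Call:
move_arm:
  steps:
    - [[2,27,0],[0,0,0],8.5]
    - [[2,27,0],[0,0,0],8.5]
    - [[2,27,0],[0,0,0],8.5]
    - [[2,27,0],[0,0,0],8.5]
    - [[2,27,0],[0,0,0],8.5]
    - [[2,27,0],[0,0,0],8.5]
    - [[2,27,0],[0,0,0],8.5]

```text
time_s: 2.33
position: [0.4397, 0.5691, 0.3]
ee_rot: [-179.9, -0.0, -179.9]
contact_force: [0.2, 0.1, -0.2]
width: 0.0849
gripper_force: 0.0
```

Call:
move_arm:
  steps:
    - [[0,-54,0],[0,0,0],8.5]
    - [[0,-54,0],[0,0,0],8.5]
    - [[0,-54,0],[0,0,0],8.5]
    - [[0,-54,0],[0,0,0],8.5]
    - [[0,-54,0],[0,0,0],8.5]
    - [[0,-54,0],[0,0,0],8.5]
    - [[0,-54,0],[0,0,0],8.5]
    - [[0,-54,0],[0,0,0],8.5]
    - [[0,-54,0],[0,0,0],8.5]
    - [[0,-54,0],[0,0,0],8.5]
    - [[0,-54,0],[0,0,0],8.5]

```text
time_s: 3.7
position: [0.4401, 0.0293, 0.3006]
ee_rot: [180.0, 0.0, 179.9]
contact_force: [0.1, -0.5, -0.1]
width: 0.085
gripper_force: 0.0
```

```bash
python3 - <<'E'
from h import *
s=snap("wrist","pics/w2.png"); pickle.dump(s,open("w2.pkl","wb"))
p=proj(s,[[.51,.03,.04]])[0].astype(int);print(p)
x,y=p; cv2.imwrite("pics/c2.png",crop(s,(x-50,y-75,x+50,y+75),4))
E
```

```text
[317 214]
```

View pics/c2.png

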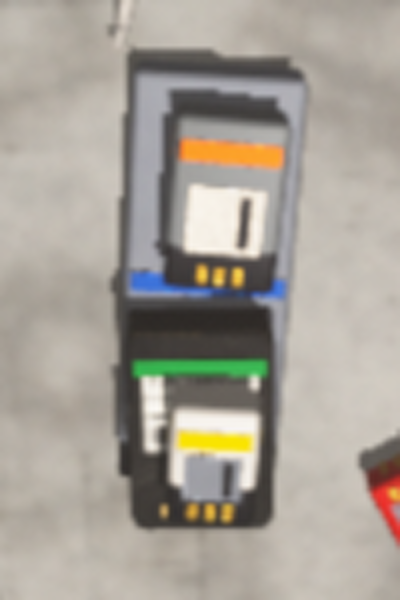

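View pics/w2.png

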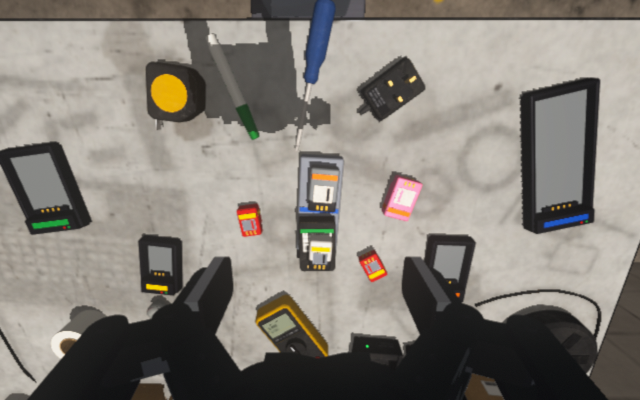

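Call:
move_arm:
  steps:
    - [[-8,0,10],[0,0,0],8.5]
    - [[-8,0,10],[0,0,0],8.5]
    - [[-8,0,10],[0,0,0],8.5]
    - [[-8,0,10],[0,0,0],8.5]
    - [[-8,0,10],[0,0,0],8.5]

```text
time_s: 4.38
position: [0.5206, 0.0301, 0.2022]
ee_rot: [180.0, 0.2, -179.9]
contact_force: [-0.1, 0.5, 1.0]
width: 0.0851
gripper_force: 0.0
```

```bash
python3 - <<'E'
from h import *
w=pickle.load(open("w2.pkl","rb"))
for n,r in dict(rad=(0,140,92,236),scan=(136,234,186,297),tab=(515,76,602,235)).items(): print(n,panel(w,r,lo=90))
s=snap("wrist"); pickle.dump(s,open("w3.pkl","wb"))
u=proj(s,[[a,b,c] for a in(.42,.60) for b in (-.02,.08) for c in(0,.07)]);lo=np.maximum(u.min(0).astype(int),0);hi=u.max(0).astype(int);print(lo,hi)
f=np.clip(255*(crop(s,(*lo,*hi),1)/255.)**.5,0,255).astype(np.uint8);sc=min(800/f.shape[1],600/f.shape[0]);print(sc)
cv2.imwrite("pics/c3.png",cv2.resize(f,None,fx=sc,fy=sc,interpolation=cv2.INTER_CUBIC))
E
```

```text
rad ((472.89208984375, -366.111083984375), (83.9062728881836, 57.819000244140625), 7.433330059051514)
scan ((597.3704223632812, -217.4576416015625), (35.99326705932617, 48.62248992919922), 82.12142181396484)
tab ((432.6585693359375, 367.38330078125), (161.96449279785156, 65.79048919677734), 13.326066970825195)
[252  72] [379 271]
3.0150753768844223
```

View pics/c3.png

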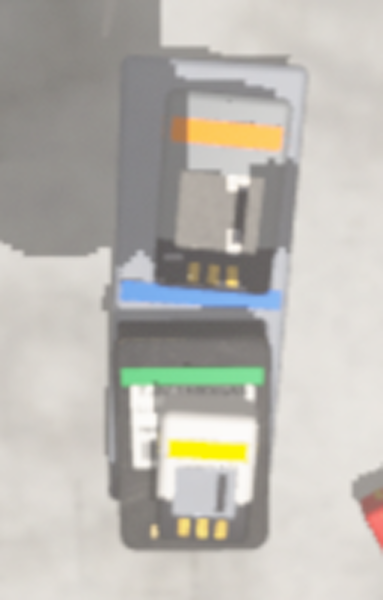

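```bash
cat > fit.py <<'E'
from h import *
from scipy.optimize import least_squares
def fit(s,off,sc,c,L,h,z,g=(.55,.03,0)):
    # c: dict of NL,NR,FR,FL pixel in crop. left in image = -y
    loc=dict(NL=(-L,-h),NR=(-L,h),FR=(0,h),FL=(0,-h))
    uv=np.array([(np.array(v)+.5)/sc-.5+off for v in c.values()])
    P=np.array([ray(s,u,z)[:2] for u in uv]); l=np.array([loc[k] for k in c])
    def r(p):
        C,S=np.cos(p[2]),np.sin(p[2]); return (np.c_[p[0]+C*l[:,0]-S*l[:,1],p[1]+S*l[:,0]+C*l[:,1]]-P).ravel()*1000
    q=least_squares(r,g); x,y,a=q.x
    print((x*1000).round(1),(y*1000).round(1),np.degrees(a).round(2),"res",q.fun.round(1)); return x,y,np.degrees(a)
E
python3 - <<'E'
from fit import *
s=pickle.load(open("w3.pkl","rb"));off=np.array([252,72]);sc=3.01508
sc2=600/199.
img=crop(s,(252,72,379,271),sc)
img=(255*(img/255.)**.5).astype(np.uint8)
big=cv2.resize(img,(0,0),fx=1,fy=1)
T=fit(s,off,sc,dict(NL=(123,57),NR=(306,68)),.156,.03,.024)
C=fit(s,off,sc,dict(NL=(170,90),NR=(292,100),FR=(270,292),FL=(157,283)),.06,.019,.048)
R=fit(s,off,sc,dict(NL=(117,323),NR=(266,325),FR=(268,548),FL=(122,546)),.078,.026,.048)
S=fit(s,off,sc,dict(NL=(164,412),NR=(258,418),FR=(250,543),FL=(158,537)),.044,.015,.07)
for p,L,h,z in((T,.156,.03,.024),(C,.06,.019,.048),(R,.078,.026,.048),(S,.044,.015,.07)):
    wire(s,img,off,sc,*p,[(-L,0,h,z)]); wire(s,img,off,sc,*p,[(-L,0,h,max(z-.024,0))],(255,0,0))
o=cv2.resize(img,None,fx=1,fy=1)
# second check: project in w2
w=pickle.load(open("w2.pkl","rb"));o2=np.array([272,144]);b=crop(w,(272,144,362,284),600/140.)
b=(255*(b/255.)**.5).astype(np.uint8)
for p,L,h,z in((T,.156,.03,.024),(C,.06,.019,.048),(R,.078,.026,.048),(S,.044,.015,.07)): wire(w,b,o2,600/140.,*p,[(-L,0,h,z)])
cv2.imwrite("pics/c4.png",np.hstack([o[:600],b[:600]]) if o.shape[0]==b.shape[0] else np.hstack([cv2.resize(o,(383,600)),cv2.resize(b,(386,600))]))
E
```

```text
589.5 27.4 -3.23 res [-0.1 -1.1  0.1  1.1]
501.9 35.8 -4.7 res [-1.3 -1.  -1.   1.1  1.3  1.1  1.  -1.3]
591.3 29.6 0.3 res [ 1.3 -2.   0.4  2.6 -1.3  0.4 -0.3 -1. ]
578.4 32.7 -3.13 res [-0.6 -0.5 -0.9  0.9  0.5  0.2  1.  -0.5]
```

View pics/c4.png

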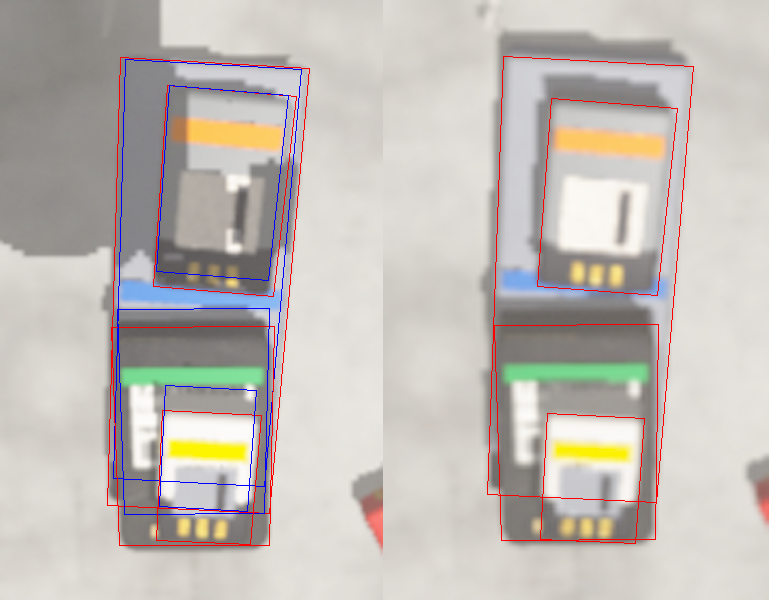

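```bash
cat > go.py <<'E'
import sys, numpy as np
from cell import ctrl
from scipy.spatial.transform import Rotation as Ro
def go(ox,oy,yaw,back,z):  # object frame origin (mm), yaw deg, grasp distance back from contact end (mm), tcp z (mm)
    s=ctrl.sense(); R=Ro.from_euler("xyz",s["ee_rot"],degrees=True)
    c,n=np.cos(np.radians(yaw)),np.sin(np.radians(yaw))
    p=np.array([ox-back*c,oy-back*n,z])/1000
    d=R.inv().apply(p-s["position"])*100
    w=(R.inv()*Ro.from_euler("xyz",[180,0,180+yaw],degrees=True)).as_rotvec()
    print("pos",(s["position"]*1000).round(1),"rot",s["ee_rot"].round(2),"F",s["contact_force"].round(1),"w",round(s["width"]*1000,1),"oh",ctrl.finger_overhang,"d",d.round(2),"w",w.round(3))
go(*map(float,sys.argv[1:]))
E
python3 go.py 578.4 32.7 -3.1 22 120
```

```text
pos [520.7  30.  202.4] rot [ 179.99    0.19 -179.96] F [ 0.5  0.3 -0.5] w 85.2 oh 0.019 d [-3.55  0.39  8.25] w [0.    0.003 0.055]
```

Call:
move_arm:
  steps:
    - [[-3.55,0.39,8.2],[0,0.003,0.055],7]
    - [[-3.55,0.39,8.2],[0,0.003,0.055],7]
    - [[-3.55,0.39,8.2],[0,0.003,0.055],7]
    - [[-3.55,0.39,8.2],[0,0.003,0.055],7]

```text
time_s: 4.92
position: [0.5564, 0.0335, 0.1202]
ee_rot: [180.0, -0.0, 176.9]
contact_force: [-0.4, -0.2, 0.5]
width: 0.0699
gripper_force: 0.0
```

```bash
python3 go.py 578.4 32.7 -3.1 22 77
```

```text
pos [556.4  33.5 120.2] rot [ 1.7999e+02 -5.0000e-02  1.7686e+02] F [-0.4 -0.2  0.5] w 69.9 oh 0.019 d [-0.01  0.04  4.32] w [ 0.    -0.001 -0.001]
```

Call:
move_arm:
  steps:
    - [[0,0.04,2.5],[0,0,0],7]
    - [[0,0.04,4.3],[0,0,0],7]
    - [[0,0.04,4.3],[0,0,0],7]
    - [[0,0.04,4.3],[0,0,0],4]
    - [[0,0.04,4.3],[0,0,0],2.5]
    - [[0,0.04,4.3],[0,0,0],2.5]
    - [[0,0.04,4.3],[0,0,0],2.5]
    - [[0,0.04,4.3],[0,0,0],2.5]
  squeeze: 25

```text
time_s: 5.92
position: [0.5565, 0.0339, 0.0762]
ee_rot: [180.0, -0.1, 176.9]
contact_force: [-0.9, -1.1, 5.7]
width: 0.0295
gripper_force: 25.1
```

Call:
move_arm:
  steps:
    - [[0,0,-1],[0,0,0],2.5]
    - [[0,0,-4],[0,0,0],2.5]
    - [[0,0,-8],[0,0,0],2.5]
    - [[0,0,-8],[0,0,0],2.5]

```text
time_s: 6.42
position: [0.5583, 0.034, 0.1587]
ee_rot: [180.0, 0.2, 176.9]
contact_force: [0.4, -0.1, -0.1]
width: 0.0293
gripper_force: 25.0
```

```bash
python3 go.py 619.2 -220.5 -7.9 22 110; python3 - <<'E'
from h import *
s=snap("wrist","pics/x5.png"); cv2.imwrite("pics/x5.png",s["frame"][150:400,150:500,::-1])
E
```

```text
pos [558.3  34.  158.7] rot [179.97   0.19 176.86] F [ 0.4 -0.1 -0.1] w 29.3 oh 0.019 d [ -5.27 -24.9    4.88] w [0.001 0.003 0.083]
```

View pics/x5.png

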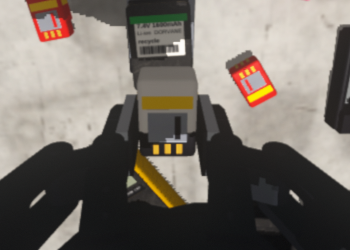

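Call:
move_arm:
  steps:
    - [[-5.27,-24.9,4.5],[0,0.003,0.083],2.5]
    - [[-5.27,-24.9,4.5],[0,0.003,0.083],2.5]
    - [[-5.27,-24.9,4.5],[0,0.003,0.083],2.5]
    - [[-5.27,-24.9,4.5],[0,0.003,0.083],2.5]
    - [[-5.27,-24.9,4.5],[0,0.003,0.083],2.5]
    - [[-5.27,-24.9,4.5],[0,0.003,0.083],2.5]
    - [[-5.27,-24.9,4.5],[0,0.003,0.083],2.5]

```text
time_s: 7.35
position: [0.5946, -0.216, 0.1099]
ee_rot: [180.0, -0.4, 172.2]
contact_force: [0.4, 0.5, -0.0]
width: 0.0291
gripper_force: 25.1
```

```bash
python3 go.py 619.2 -220.5 -7.9 22 38.5
```

```text
pos [ 594.6 -216.   109.9] rot [180.    -0.42 172.18] F [ 0.4  0.5 -0. ] w 29.1 oh 0.019 d [-0.35 -0.1   7.13] w [ 0.    -0.007  0.001]
```

Call:
move_arm:
  steps:
    - [[-0.1,0,4.5],[0,0,0],2.5]
    - [[-0.1,0,4.5],[0,0,0],2.5]
    - [[-0.1,0,4.5],[0,0,0],2.5]

```text
time_s: 7.72
position: [0.5962, -0.2169, 0.0662]
ee_rot: [-180.0, -0.3, 172.2]
contact_force: [1.1, -0.2, -0.8]
width: 0.0296
gripper_force: 25.1
```

```bash
python3 go.py 619.2 -220.5 -7.9 22 38.5
```

```text
pos [ 596.2 -216.9   66.2] rot [-179.97   -0.32  172.18] F [ 1.1 -0.2 -0.8] w 29.6 oh 0.019 d [-0.14 -0.04  2.76] w [-0.001 -0.006  0.001]
```

Lower to the floor, then read the force.

Call:
move_arm:
  steps:
    - [[-0.1,-0.04,1.2],[0,-0.005,0],2.5]
    - [[-0.1,-0.04,2.2],[0,-0.005,0],2.5]
    - [[-0.1,-0.04,2.7],[0,-0.005,0],2.5]
    - [[-0.1,-0.04,2.8],[0,-0.005,0],2.5]
    - [[-0.1,-0.04,2.8],[0,-0.005,0],2.5]
  squeeze: 20

```text
time_s: 8.35
position: [0.5963, -0.2182, 0.0382]
ee_rot: [-180.0, -0.1, 172.1]
contact_force: [-3.8, 1.8, 10.8]
width: 0.0286
gripper_force: 26.4
```

```bash
python3 go.py 619.2 -220.5 -7.9 22 38.5
```

```text
pos [ 596.3 -218.2   38.2] rot [-1.7999e+02 -1.0000e-01  1.7209e+02] F [-3.8  1.8 10.8] w 28.6 oh 0.019 d [-0.1   0.09 -0.03] w [-0.    -0.002 -0.   ]
```

Call:
move_arm:
  steps:
    - [[-0.15,0,-0.05],[0,0,0],2.5]
    - [[-0.3,0,-0.05],[0,0,0],2.5]
    - [[-0.3,0,-0.05],[0,0,0],2.5]

```text
time_s: 8.72
position: [0.5996, -0.2189, 0.0382]
ee_rot: [-180.0, -0.1, 172.1]
contact_force: [-2.5, 0.9, 7.8]
width: 0.0296
gripper_force: 26.0
```

```bash
python3 go.py 619.2 -220.5 -7.9 22 38.5
```

```text
pos [ 599.6 -218.9   38.2] rot [-1.7997e+02 -6.0000e-02  1.7210e+02] F [-2.5  0.9  7.8] w 29.6 oh 0.019 d [ 0.23  0.11 -0.03] w [-0.001 -0.001 -0.   ]
```

Call:
move_arm:
  steps:
    - [[-0.1,0,0],[0,0,0],2.5]
    - [[-0.2,0,0],[0,0,0],2.5]
    - [[-0.3,0,0],[0,0,0],2.5]

```text
time_s: 9.1
position: [0.6023, -0.2193, 0.0382]
ee_rot: [-180.0, -0.1, 172.1]
contact_force: [-3.6, 0.5, 8.2]
width: 0.0293
gripper_force: 26.1
```

```bash
python3 go.py 619.2 -220.5 -7.9 22 38.5
```

```text
pos [ 602.3 -219.3   38.2] rot [-1.7997e+02 -8.0000e-02  1.7210e+02] F [-3.6  0.5  8.2] w 29.3 oh 0.019 d [ 0.51  0.11 -0.03] w [-0.    -0.001 -0.   ]
```

Call:
move_arm:
  steps:
    - [[-0.1,0,0],[0,0,0],2.5]
    - [[-0.2,0,0],[0,0,0],2.5]
    - [[-0.3,0,0],[0,0,0],2.5]

```text
time_s: 9.48
position: [0.6029, -0.2193, 0.0382]
ee_rot: [180.0, -0.4, 172.1]
contact_force: [-13.8, 1.2, 18.3]
width: 0.0292
gripper_force: 27.1
```

```bash
python3 go.py 619.2 -220.5 -7.9 22 38.5;  python3 - <<'E'
from h import *
s=snap("wrist"); pickle.dump(s,open("w6.pkl","wb"))
p=proj(s,[[.6,-.219,.02]])[0].astype(int);print(p)
x,y=p; y=min(y,325);cv2.imwrite("pics/c6.png",(255*(crop(s,(x-75,y-75,x+75,y+75),4)/255.)**.5).astype(np.uint8))
E
```

```text
pos [ 602.9 -219.3   38.2] rot [180.    -0.39 172.11] F [-13.8   1.2  18.3] w 29.2 oh 0.019 d [ 0.57  0.11 -0.03] w [ 0.    -0.007  0.   ]
[315 253]
```

View pics/c6.png

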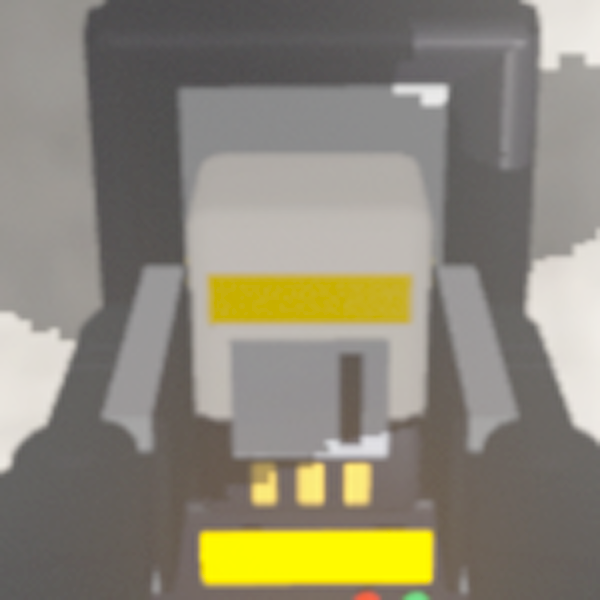

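Call:
move_arm:
  steps:
    - [[0.2,0,0],[0,0,0],2.7]
    - [[0.2,0,-0.1],[0,0,0],5]
    - [[0.2,0,-0.1],[0,0,0],6]
    - [[0.2,0,-0.1],[0,0,0],6]
    - [[0.2,0,-5],[0,0,0],7.5]
    - [[0.2,0,-10],[0,0,0],8.5]
    - [[0.2,0,-10],[0,0,0],8.5]

```text
time_s: 10.4
position: [0.6064, -0.2202, 0.142]
ee_rot: [-179.9, 0.4, 172.1]
contact_force: [0.0, -0.1, -0.1]
width: 0.0851
gripper_force: 0.0
```

```bash
python3 go.py 591.3 29.6 0.3 39 120
```

```text
pos [ 606.4 -220.2  142. ] rot [-179.87    0.4   172.11] F [ 0.  -0.1 -0.1] w 85.1 oh 0.019 d [ 8.8  23.99  2.08] w [-0.003  0.007 -0.143]
```

Call:
move_arm:
  steps:
    - [[8.8,24,2],[0,0.007,-0.143],8.5]
    - [[8.8,24,2],[0,0.007,-0.143],8.5]
    - [[8.8,24,2],[0,0.007,-0.143],8.5]
    - [[8.8,24,2],[0,0.007,-0.143],8.5]
    - [[8.8,24,2],[0,0.007,-0.143],8.5]
    - [[8.8,24,2],[0,0.007,-0.143],8.5]
    - [[8.8,24,2],[0,0.007,-0.143],8.5]

```text
time_s: 11.28
position: [0.5498, 0.0295, 0.1174]
ee_rot: [180.0, -0.5, -179.8]
contact_force: [0.3, -0.3, -0.5]
width: 0.0854
gripper_force: 0.0
```

```bash
python3 go.py 591.3 29.6 0.3 39 52.5
```

```text
pos [549.8  29.5 117.4] rot [ 180.     -0.45 -179.78] F [ 0.3 -0.3 -0.5] w 85.4 oh 0.019 d [-0.31 -0.01  6.49] w [ 0.    -0.008 -0.001]
```

Call:
move_arm:
  steps:
    - [[-0.1,0,3],[0,-0.004,0],8.5]
    - [[-0.1,0,5.5],[0,-0.004,0],8.5]
    - [[-0.1,0,6.5],[0,-0.004,0],8.5]
    - [[-0.1,0,6.5],[0,-0.004,0],7]
    - [[-0.1,0,6.5],[0,-0.004,0],5.5]
    - [[-0.1,0,6.5],[0,-0.004,0],4.5]
    - [[-0.1,0,6.5],[0,-0.004,0],4.5]
    - [[-0.1,0,6.5],[0,-0.004,0],4.5]
  squeeze: 30

```text
time_s: 12.28
position: [0.5506, 0.0304, 0.0538]
ee_rot: [-180.0, -0.1, -179.7]
contact_force: [-0.5, -2.7, 6.7]
width: 0.0513
gripper_force: 32.4
```

Call:
move_arm:
  steps:
    - [[0,0,-1],[0,0,0],4.5]
    - [[0,0,-4],[0,0,0],4.5]
    - [[0,0,-7],[0,0,0],4.5]
    - [[0,0,-7],[0,0,0],4.5]

```text
time_s: 12.78
position: [0.5516, 0.0309, 0.125]
ee_rot: [180.0, 0.0, -179.7]
contact_force: [-0.2, -0.8, -2.1]
width: 0.0511
gripper_force: 32.3
```

```bash
python3 go.py 511.6 -361.1 7.43 39 110
```

```text
pos [551.6  30.9 125. ] rot [ 1.7997e+02  4.0000e-02 -1.7969e+02] F [-0.2 -0.8 -2.1] w 51.1 oh 0.019 d [  8.08 -39.66   1.48] w [ 0.     0.001 -0.124]
```

Call:
move_arm:
  steps:
    - [[8.1,-39.7,1],[0,0,-0.124],4.5]
    - [[8.1,-39.7,1],[0,0,-0.124],4.5]
    - [[8.1,-39.7,1],[0,0,-0.124],4.5]
    - [[8.1,-39.7,1],[0,0,-0.124],4.5]
    - [[8.1,-39.7,1],[0,0,-0.124],4.5]
    - [[8.1,-39.7,1],[0,0,-0.124],4.5]
    - [[8.1,-39.7,1],[0,0,-0.124],4.5]
    - [[8.1,-39.7,1],[0,0,-0.124],4.5]
    - [[8.1,-39.7,4],[0,0,-0.124],4.5]
    - [[8.1,-39.7,5],[0,0,-0.124],4.5]
    - [[8.1,-39.7,5],[0,0,-0.124],4.5]

```text
time_s: 14.15
position: [0.4706, -0.3655, 0.0719]
ee_rot: [179.8, -0.3, -172.5]
contact_force: [-0.6, -0.7, -2.1]
width: 0.0511
gripper_force: 32.4
```

```bash
python3 go.py 511.6 -361.1 7.43 39 39
```

```text
pos [ 470.6 -365.5   71.9] rot [ 179.84   -0.33 -172.54] F [-0.6 -0.7 -2.1] w 51.1 oh 0.019 d [-0.25 -0.11  3.29] w [ 0.003 -0.006  0.   ]
```

Call:
move_arm:
  steps:
    - [[-0.15,-0.1,1.5],[0.003,-0.005,0],4.5]
    - [[-0.15,-0.1,2.6],[0.003,-0.005,0],4.5]
    - [[-0.15,-0.1,3.2],[0.003,-0.005,0],4.5]
    - [[-0.15,-0.1,3.3],[0.003,-0.005,0],4.5]
    - [[-0.15,-0.1,3.3],[0.003,-0.005,0],4.5]
  squeeze: 20

```text
time_s: 14.78
position: [0.4725, -0.3677, 0.0399]
ee_rot: [-179.9, 0.1, -172.6]
contact_force: [-0.5, 1.2, -1.1]
width: 0.0508
gripper_force: 32.5
```

```bash
python3 go.py 511.6 -361.1 7.43 39 39
```

```text
pos [ 472.5 -367.7   39.9] rot [-1.7986e+02  7.0000e-02 -1.7260e+02] F [-0.5  1.2 -1.1] w 50.8 oh 0.019 d [-0.06  0.15  0.09] w [-0.002  0.001 -0.   ]
```

Call:
move_arm:
  steps:
    - [[0,0.1,0.1],[0,0,0],4.5]
    - [[0,0.1,0.15],[0,0,0],4.5]
    - [[-0.2,0.1,0.15],[0,0,0],4.5]
    - [[-0.4,0.1,0.15],[0,0,0],4.5]
    - [[-0.4,0.1,0.15],[0,0,0],4.5]

```text
time_s: 15.4
position: [0.4734, -0.3674, 0.0398]
ee_rot: [-179.9, -0.2, -172.6]
contact_force: [-18.4, -6.9, 18.2]
width: 0.0511
gripper_force: 34.5
```

```bash
python3 go.py 511.6 -361.1 7.43 39 39
```

```text
pos [ 473.4 -367.4   39.8] rot [-179.87   -0.2  -172.56] F [-18.4  -6.9  18.2] w 51.1 oh 0.019 d [0.03 0.13 0.08] w [-0.002 -0.003  0.   ]
```

Call:
move_arm:
  steps:
    - [[0.25,0,-0.1],[0,0,0],5.2]
    - [[0.25,0,-0.1],[0,0,0],6.5]
    - [[0.25,0,-0.1],[0,0,0],7]
    - [[0.25,0,-0.1],[0,0,0],7]
    - [[0.25,0,-5],[0,0,0],8]
    - [[0.25,0,-11],[0,0,0],8.5]
    - [[0.25,0,-16],[0,0,0],8.5]
    - [[0.25,0,-22],[0,0,0],8.5]
    - [[0.25,0,-22],[0,0,0],8.5]

```text
time_s: 16.52
position: [0.476, -0.3676, 0.2639]
ee_rot: [-179.4, 0.5, -172.6]
contact_force: [-0.3, 0.3, -0.1]
width: 0.0848
gripper_force: 0.0
```

```bash
python3 go.py 501.9 35.8 -4.7 30 120; python3 - <<'E'
from h import *
s=snap("wrist"); pickle.dump(s,open("w7.pkl","wb"))
def c(x,y,sc):
    p=proj(s,[[x,y,.02]])[0].astype(int);print(p)
    u0=max(p[0]-50,0);v0=max(p[1]-70,0)
    b=crop(s,(u0,v0,u0+100,min(v0+150,400)),4)
    return (255*(cv2.copyMakeBorder(b,0,600-b.shape[0],0,0,0)/255.)**.5).astype(np.uint8)
cv2.imwrite("pics/c7.png",np.hstack([c(.475,-.366,4),c(.6,-.219,4)]))
E
```

```text
pos [ 476.  -367.6  263.9] rot [-179.44    0.47 -172.57] F [-0.3  0.3 -0.1] w 84.8 oh 0.019 d [-4.73 40.44 14.04] w [-0.009  0.009  0.212]
[320 165]
[412 265]
```

View pics/c7.png

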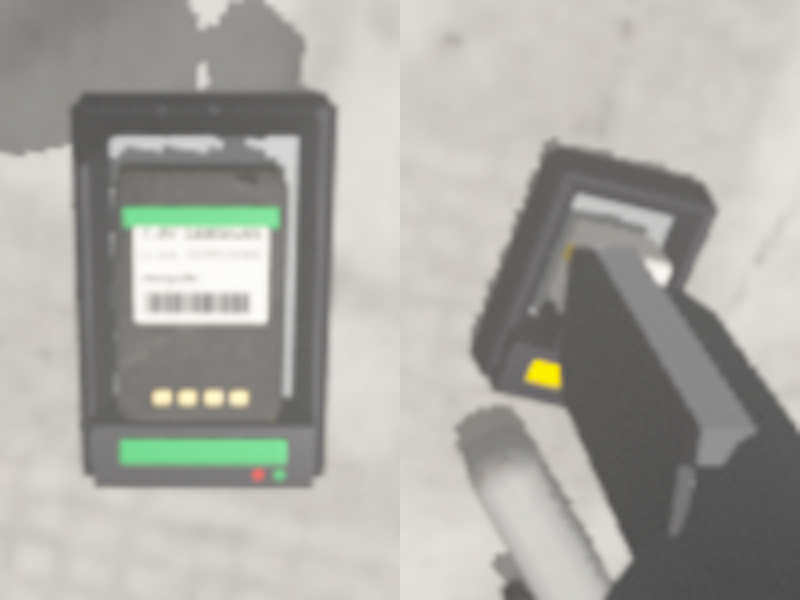

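Call:
move_arm:
  steps:
    - [[-4.7,40.4,14],[-0.009,0.009,0.212],8.5]
    - [[-4.7,40.4,14],[-0.009,0.009,0.212],8.5]
    - [[-4.7,40.4,14],[-0.009,0.009,0.212],8.5]
    - [[-4.7,40.4,14],[-0.009,0.009,0.212],8.5]
    - [[-4.7,40.4,14],[-0.009,0.009,0.212],8]
    - [[-4.7,40.4,14],[-0.009,0.009,0.212],7.5]
    - [[-4.7,40.4,14],[-0.009,0.009,0.212],7.5]
    - [[-4.7,40.4,14],[-0.009,0.009,0.212],7.5]
    - [[-4.7,40.4,14],[-0.009,0.009,0.212],7.5]
    - [[-4.7,40.4,14],[-0.009,0.009,0.212],7.5]

```text
time_s: 17.82
position: [0.4683, 0.0394, 0.1175]
ee_rot: [179.7, -0.5, 175.2]
contact_force: [0.5, 0.1, 0.4]
width: 0.0749
gripper_force: 0.0
```

```bash
python3 go.py 501.9 35.8 -4.7 30 53
```

```text
pos [468.3  39.4 117.5] rot [179.67  -0.48 175.17] F [0.5 0.1 0.4] w 74.9 oh 0.019 d [-0.43 -0.12  6.44] w [ 0.006 -0.008 -0.002]
```

Call:
move_arm:
  steps:
    - [[-0.2,-0.1,3],[0.004,-0.004,0],7.5]
    - [[-0.2,-0.1,5],[0.004,-0.004,0],7.5]
    - [[-0.2,-0.1,5],[0.004,-0.004,0],7.5]
    - [[-0.2,-0.1,5],[0.004,-0.004,0],7.5]

```text
time_s: 18.32
position: [0.4703, 0.0389, 0.0681]
ee_rot: [179.9, -0.2, 175.2]
contact_force: [-0.0, 0.1, -1.3]
width: 0.0748
gripper_force: 0.0
```

```bash
python3 go.py 501.9 35.8 -4.7 30 53
```

```text
pos [470.3  38.9  68.1] rot [179.88  -0.2  175.18] F [-0.   0.1 -1.3] w 74.8 oh 0.019 d [-0.18 -0.05  1.51] w [ 0.002 -0.004 -0.002]
```

Call:
move_arm:
  steps:
    - [[-0.1,-0.05,1.5],[0.002,-0.003,0],7.5]
    - [[-0.1,-0.05,1.5],[0.002,-0.003,0],6]
    - [[-0.1,-0.05,1.5],[0.002,-0.003,0],4.5]
    - [[-0.1,-0.05,1.5],[0.002,-0.003,0],3.2]
    - [[-0.1,-0.05,1.5],[0.002,-0.003,0],3.2]
    - [[-0.1,-0.05,1.5],[0.002,-0.003,0],3.2]
    - [[-0.1,-0.05,1.5],[0.002,-0.003,0],3.2]
  squeeze: 25

```text
time_s: 19.2
position: [0.4708, 0.0391, 0.0527]
ee_rot: [180.0, -0.1, 175.3]
contact_force: [0.4, -0.2, 5.5]
width: 0.0374
gripper_force: 25.9
```

Call:
move_arm:
  steps:
    - [[0,0,-1],[0,0,0],3.2]
    - [[0,0,-4],[0,0,0],3.2]
    - [[0,0,-7],[0,0,0],3.2]
    - [[0,0,-7],[0,0,0],3.2]
    - [[0,0,-7],[0,0,0],3.2]

```text
time_s: 19.82
position: [0.4704, 0.039, 0.1222]
ee_rot: [-180.0, -0.1, 175.3]
contact_force: [0.9, -0.7, -1.8]
width: 0.0371
gripper_force: 25.6
```

```bash
python3 go.py 634.5 234.2 -2.2 30 110
```

```text
pos [470.4  39.  122.2] rot [-1.7999e+02 -1.0000e-01  1.7525e+02] F [ 0.9 -0.7 -1.8] w 37.1 oh 0.019 d [-11.74  20.67   1.2 ] w [-0.    -0.002 -0.044]
```

Call:
move_arm:
  steps:
    - [[-11.7,20.7,0],[0,-0.002,-0.044],3.2]
    - [[-11.7,20.7,0],[0,-0.002,-0.044],3.2]
    - [[-11.7,20.7,0],[0,-0.002,-0.044],3.2]
    - [[-11.7,20.7,0],[0,-0.002,-0.044],3.2]
    - [[-11.7,20.7,1],[0,-0.002,-0.044],3.2]
    - [[-11.7,20.7,4],[0,-0.002,-0.044],3.2]
    - [[-11.7,20.7,5],[0,-0.002,-0.044],3.2]
    - [[-11.7,20.7,5],[0,-0.002,-0.044],3.2]
    - [[-11.7,20.7,5],[0,-0.002,-0.044],3.2]

```text
time_s: 20.95
position: [0.6048, 0.2354, 0.0729]
ee_rot: [180.0, 0.1, 177.7]
contact_force: [0.2, 0.2, -0.5]
width: 0.0369
gripper_force: 25.7
```

```bash
python3 go.py 634.5 234.2 -2.2 30 38.7
```

```text
pos [604.8 235.4  72.9] rot [1.7999e+02 8.0000e-02 1.7775e+02] F [ 0.2  0.2 -0.5] w 36.9 oh 0.019 d [ 0.03 -0.01  3.42] w [ 0.     0.001 -0.001]
```

Call:
move_arm:
  steps:
    - [[0,0,1.5],[0,0,0],3.2]
    - [[0,0,2.6],[0,0,0],3.2]
    - [[0,0,3.3],[0,0,0],3.2]
    - [[0,0,3.5],[0,0,0],3.2]
    - [[0,0,3.5],[0,0,0],3.2]
  squeeze: 20

```text
time_s: 21.58
position: [0.6043, 0.2356, 0.0384]
ee_rot: [-180.0, 0.0, 177.8]
contact_force: [-3.5, -1.5, 11.5]
width: 0.0374
gripper_force: 27.6
```

Call:
move_arm:
  steps:
    - [[-0.1,0,0],[0,0,0],3.2]
    - [[-0.2,0,0],[0,0,0],3.2]
    - [[-0.3,0,0],[0,0,0],3.2]
    - [[-0.3,0,0],[0,0,0],3.2]

```text
time_s: 22.08
position: [0.6075, 0.2359, 0.0384]
ee_rot: [180.0, 0.0, 177.8]
contact_force: [-4.0, 0.8, 10.7]
width: 0.0371
gripper_force: 27.4
```

Call:
move_arm:
  steps:
    - [[-0.1,0,0],[0,0,0],3.2]
    - [[-0.2,0,0],[0,0,0],3.2]
    - [[-0.3,0,0],[0,0,0],3.2]

```text
time_s: 22.45
position: [0.6088, 0.2358, 0.0384]
ee_rot: [-180.0, -0.2, 177.8]
contact_force: [-13.0, 1.5, 17.5]
width: 0.0375
gripper_force: 28.2
```

Call:
move_arm:
  steps:
    - [[0.2,0,-0.1],[0,0,0],3.6]
    - [[0.2,0,-0.1],[0,0,0],5]
    - [[0.2,0,-0.1],[0,0,0],6.5]
    - [[0.2,0,-0.1],[0,0,0],6.5]
    - [[0.2,0,-5],[0,0,0],8]
    - [[0.2,0,-10],[0,0,0],8.5]
    - [[0.2,0,-12],[0,0,0],8.5]
    - [[0.2,0,-12],[0,0,0],8.5]

```text
time_s: 23.45
position: [0.6091, 0.2358, 0.1585]
ee_rot: [179.9, 0.2, 177.8]
contact_force: [-0.1, 0.3, -0.7]
width: 0.0851
gripper_force: 0.0
```

```bash
python3 go.py 589.5 27.4 -3.7 78 90
```

```text
pos [609.1 235.8 158.5] rot [179.94   0.18 177.78] F [-0.1  0.3 -0.7] w 85.1 oh 0.019 d [  8.97 -20.7    6.8 ] w [0.001 0.003 0.026]
```

Call:
move_arm:
  steps:
    - [[9,-20.7,3],[0,0.002,0.026],8.5]
    - [[9,-20.7,3],[0,0.002,0.026],8.5]
    - [[9,-20.7,3],[0,0.002,0.026],8.5]
    - [[9,-20.7,3],[0,0.002,0.026],8.5]
    - [[9,-20.7,3],[0,0.002,0.026],8.5]
    - [[9,-20.7,3],[0,0.002,0.026],8.5]

```text
time_s: 24.2
position: [0.5103, 0.0324, 0.1263]
ee_rot: [-180.0, -0.2, 176.3]
contact_force: [-0.2, 0.4, -1.1]
width: 0.0847
gripper_force: 0.0
```

```bash
python3 go.py 589.5 27.4 -3.7 78 29.5; python3 - <<'E'
from h import *
s=snap("wrist"); pickle.dump(s,open("w8.pkl","wb"))
f=s["frame"].astype(int); m=(f[:,:,2]>f[:,:,0]+60)&(f[:,:,2]>120); m[:, :200]=0; m[:, 450:]=0
v,u=np.nonzero(m); print(len(u),u.min(),u.max(),v.min(),v.max())
P=np.array([ray(s,(a,b),.024)[:2]*1000 for a,b in zip(u,v)],np.float32);print(cv2.minAreaRect(P))
E
```

```text
pos [510.3  32.4 126.3] rot [-1.8000e+02 -1.5000e-01  1.7626e+02] F [-0.2  0.4 -1.1] w 84.7 oh 0.019 d [-0.16  0.01  9.68] w [-0.    -0.003 -0.001]
544 282 350 200 208
((508.6490478515625, 32.187583923339844), (54.5579719543457, 6.784185886383057), 86.20882415771484)
```

Call:
move_arm:
  steps:
    - [[-0.1,0,5],[0,-0.002,0],8.5]
    - [[-0.1,0,8],[0,-0.002,0],8.5]
    - [[-0.1,0,9.6],[0,-0.002,0],8.5]
    - [[-0.1,0,9.6],[0,-0.002,0],8.5]
    - [[-0.1,0,9.6],[0,-0.002,0],7]
    - [[-0.1,0,9.6],[0,-0.002,0],6]
    - [[-0.1,0,9.6],[0,-0.002,0],5.3]
    - [[-0.1,0,9.6],[0,-0.002,0],5.3]
    - [[-0.1,0,9.6],[0,-0.002,0],5.3]
  squeeze: 40

```text
time_s: 25.38
position: [0.5122, 0.032, 0.0328]
ee_rot: [180.0, 0.2, 176.3]
contact_force: [-1.4, -1.1, 7.7]
width: 0.0591
gripper_force: 41.4
```

Call:
move_arm:
  steps:
    - [[0,0,-1],[0,0,0],5.3]
    - [[0,0,-4],[0,0,0],5.3]
    - [[0,0,-8],[0,0,0],5.3]
    - [[0,0,-8],[0,0,0],5.3]
    - [[0,0,-8],[0,0,0],5.3]

```text
time_s: 26.0
position: [0.5108, 0.0321, 0.1112]
ee_rot: [-180.0, 0.0, 176.3]
contact_force: [-0.1, -0.0, -2.3]
width: 0.0583
gripper_force: 44.8
```

```bash
python3 go.py 508.6 385.4 13.3 78 110
```

```text
pos [510.8  32.1 111.2] rot [-1.8000e+02  3.0000e-02  1.7628e+02] F [-0.1 -0.  -2.3] w 58.3 oh 0.019 d [ 9.97 32.96  0.11] w [-0.     0.001 -0.297]
```

Call:
move_arm:
  steps:
    - [[10,33,0],[0,0,-0.297],5.3]
    - [[10,33,0],[0,0,-0.297],5.3]
    - [[10,33,0],[0,0,-0.297],5.3]
    - [[10,33,0],[0,0,-0.297],5.3]
    - [[10,33,0],[0,0,-0.297],5.3]
    - [[10,33,0],[0,0,-0.297],5.3]
    - [[10,33,0],[0,0,-0.297],5.3]
    - [[10,33,2],[0,0,-0.297],5.3]
    - [[10,33,4],[0,0,-0.297],5.3]
    - [[10,33,4],[0,0,-0.297],5.3]
    - [[10,33,4],[0,0,-0.297],5.3]

```text
time_s: 27.38
position: [0.433, 0.3674, 0.071]
ee_rot: [-180.0, 0.0, -166.7]
contact_force: [-0.1, -0.1, -2.4]
width: 0.0581
gripper_force: 44.9
```

```bash
python3 go.py 508.6 385.4 13.3 78 42.8
```

```text
pos [433.  367.4  71. ] rot [-179.97    0.   -166.74] F [-0.1 -0.1 -2.4] w 58.1 oh 0.019 d [0.03 0.01 2.82] w [-0.001  0.    -0.001]
```

Call:
move_arm:
  steps:
    - [[0,0,1.3],[0,0,0],5.3]
    - [[0,0,2.2],[0,0,0],5.3]
    - [[0,0,2.7],[0,0,0],5.3]
    - [[0,0,2.9],[0,0,0],5.3]
    - [[0,0,2.9],[0,0,0],5.3]
  squeeze: 25

```text
time_s: 28.0
position: [0.4326, 0.3677, 0.0429]
ee_rot: [-180.0, -0.0, -166.7]
contact_force: [-2.6, -3.2, 7.0]
width: 0.0582
gripper_force: 45.9
```

Call:
move_arm:
  steps:
    - [[-0.1,0,0],[0,0,0],5.3]
    - [[-0.2,0,0],[0,0,0],5.3]
    - [[-0.3,0,0],[0,0,0],5.3]
    - [[-0.3,0,0],[0,0,0],5.3]

```text
time_s: 28.5
position: [0.4356, 0.3687, 0.0429]
ee_rot: [-180.0, 0.0, -166.7]
contact_force: [-2.9, -0.7, 6.9]
width: 0.0582
gripper_force: 45.8
```

Call:
move_arm:
  steps:
    - [[-0.1,0,0],[0,0,0],5.3]
    - [[-0.2,0,0],[0,0,0],5.3]
    - [[-0.3,0,0],[0,0,0],5.3]

```text
time_s: 28.88
position: [0.4384, 0.3694, 0.0429]
ee_rot: [-180.0, 0.0, -166.7]
contact_force: [-3.1, -0.9, 6.2]
width: 0.0585
gripper_force: 45.8
```

Call:
move_arm:
  steps:
    - [[-0.1,0,0],[0,0,0],5.3]
    - [[-0.2,0,0],[0,0,0],5.3]
    - [[-0.3,0,0],[0,0,0],5.3]

```text
time_s: 29.25
position: [0.4392, 0.3695, 0.0428]
ee_rot: [-179.9, -0.2, -166.7]
contact_force: [-14.3, -1.1, 14.9]
width: 0.0587
gripper_force: 46.7
```

Against the block; release and rise for a final look.

Call:
move_arm:
  steps:
    - [[0.2,0,-0.1],[0,0,0],6.2]
    - [[0.2,0,-0.1],[0,0,0],7]
    - [[0.2,0,-0.1],[0,0,0],8]
    - [[0.2,0,-0.1],[0,0,0],8.5]
    - [[0.2,0,-5],[0,0,0],8.5]
    - [[0.2,0,-10],[0,0,0],8.5]
    - [[0.2,0,-16],[0,0,0],8.5]
    - [[0.2,0,-22],[0,0,0],8.5]
    - [[0.2,0,-24],[0,0,0],8.5]
    - [[0.2,0,-24],[0,0,0],8.5]

```text
time_s: 30.5
position: [0.4403, 0.37, 0.284]
ee_rot: [179.9, 0.2, -166.7]
contact_force: [-0.7, 0.1, -1.0]
width: 0.0853
gripper_force: 0.0
```

Call:
move_arm:
  steps:
    - [[8,-36,-8],[0,0,0.23],8.5]
    - [[8,-36,-8],[0,0,0.23],8.5]
    - [[8,-36,-8],[0,0,0.23],8.5]
    - [[8,-36,-8],[0,0,0.23],8.5]
    - [[8,-36,-8],[0,0,0.23],8.5]
    - [[8,-36,-8],[0,0,0.23],8.5]
    - [[8,-36,-8],[0,0,0.23],8.5]
    - [[8,-36,-8],[0,0,0.23],8.5]
    - [[8,-36,-8],[0,0,0.23],8.5]

```text
time_s: 31.62
position: [0.4441, 0.0019, 0.3611]
ee_rot: [180.0, -0.1, -179.8]
contact_force: [0.4, -0.3, 0.5]
width: 0.0849
gripper_force: 0.0
```

```bash
python3 - <<'E'
from h import *
s=snap("wrist"); pickle.dump(s,open("w9.pkl","wb"))
def c(x,y,h):
    p=proj(s,[[x,y,.02]])[0].astype(int);print(p)
    u0=min(max(p[0]-h,0),640-2*h);v0=max(min(p[1]-int(1.5*h),400-3*h),0)
    return (255*(cv2.resize(crop(s,(u0,v0,u0+2*h,v0+3*h),1),(200,300),interpolation=cv2.INTER_CUBIC)/255.)**.5).astype(np.uint8)
row=np.hstack([c(.433,.367,50),c(.60,.235,28),c(.6,-.219,26),c(.475,-.366,36)])
full=cv2.resize(s["frame"][:,:,::-1],(480,300))
cv2.imwrite("pics/c9.png",np.vstack([row,cv2.copyMakeBorder(full,0,0,0,320,0)]))
E
```

```text
[551 148]
[451 245]
[188 244]
[ 86 173]
```

View pics/c9.png

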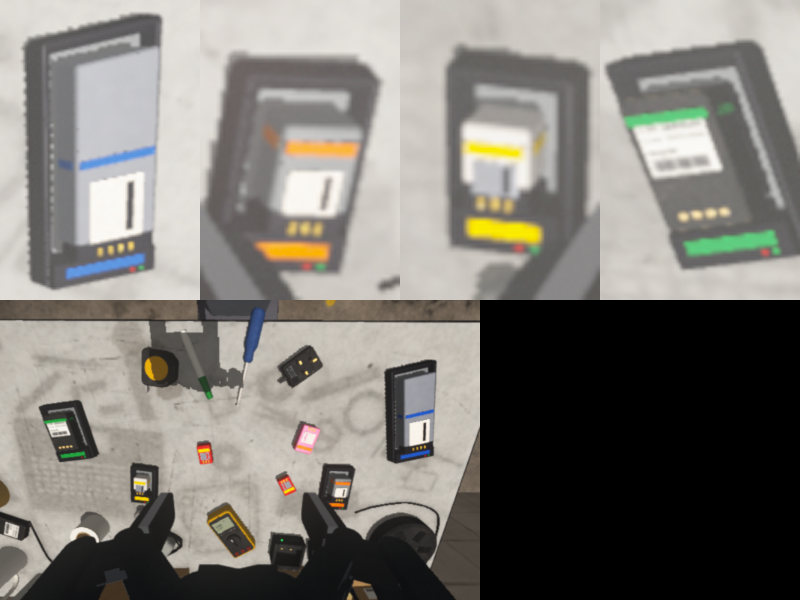

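```bash
python3 -c "
from cell import ctrl; print(ctrl.job_done())"
```

```text
the job is handed in; nothing more can be done
None
```

I put all four packs in their own chargers, contact ends pushed up to the blocks, and handed the job in at about 32 s; in the last picture they looked flat, and the multimeter and tape measure looked untouched.

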